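Load a smear carrier under the reader's spring clip

TASK

Load the blood-smear carrier into the slide reader with the fingertips, without picking it up. Hold the thumb bar of the spring clip down with one fingertip so that the clip's nose lifts, and with the other fingertip push the flat carrier along the slideway beneath the nose until it is fully home against the stop, keeping the bar down all the way; then let go, so that the clip springs back onto the carrier, and leave everything else on the bench where it stands.

Things in the scene. Friction and masses are not known exactly. Their poses are not given: they have to be found in the camera images.
- stage: Fixed loading stage: grey base 290 x 205 mm, 12 mm high (x -170..+120, y -120..+85 mm), with a raised aluminium slideway (flat top 25 mm above bench, y -45..+50) and a white housing 52 mm high at the far end (x 61..119). Origin: at bench height under the slideway's centre line. x: along the slideway to the stop (push direction), y: left across it, z up.
- lane_mouth (a point): Centre of the guided lane's mouth, on the slideway: x = -75, y = 0, z = 25 mm in the stage frame. From here to the stop two steel rails 5 mm high leave a lane 50 mm wide; from here back to x = -95 mm they flare open by 5 mm a side. Three hinge lugs of the clip (8 x 8 mm, tops 39 mm above the bench) stand at y = +40 mm, at x = -145, -45 and +32 mm.
- stop_face (a point): Foot of the stop's face, on the lane's centre line: x = +50, y = 0, z = 25 mm in the stage frame; axes as the stage. The stop is a dark steel bar across the lane's end, 12 mm higher than the slideway.
- carrier: Smear carrier: flat black plastic plate 80 mm long (x), 46 mm wide (y), 10 mm thick (z), about 70 g, with a glass slide let into its top. Its front half starts in the lane, short of the nose. Origin: centre of its underside; x points roughly along the stage's x. Fully home, its front edge touches the stop and its origin is 40 mm short of the stop face.
- clip (a joint): Angle (rad) of the sprung steel clip, which rocks about an axis along the stage's x at y = +40 mm, 34 mm above the bench. 0: at rest, nose 6 mm above the slideway, blocking the carrier. Grows as the thumb bar is pressed; 0.16 just frees the carrier, so hold it well beyond, 0.2 to 0.36 (the end stop). Let go on a carrier it rests at 0.15. Pressing takes about 4 N at mid travel, 5 N at the end.
- thumb_bar (a point): Middle of the top line of the clip's round steel thumb bar, 10 mm thick, 140 mm long, along the stage's x from -155 to -15 mm, at y = +66 mm. Its top is 12 mm above the slideway at rest, 7 mm when pressed to 0.2, 3 mm at the end stop: then a tip on it is level with the carrier's edge. It may be pressed, and a fingertip may slide, anywhere along it.
- clip_nose (a point): Middle of the underside of the clip's nose (14 mm along x, 10 mm along y): x = +15, y = +10 mm in the stage frame, 31 mm above the bench at rest; rises as the bar is pressed. An arm across from the clip's axis carries it; its top is 41 mm above the bench at rest.
- oil_bottle: Bystander: small amber bottle, 26 mm across, 58 mm tall, on the base deck right of the slideway. Origin: centre of underside.
- slide_box: Bystander: white and grey plastic slide box 87 x 36 x 30 mm, on the base deck right of the slideway. Origin: centre of underside.
- bowl: Bystander: steel bowl, 110 mm across, 45 mm high, on the bench at the left. Origin: centre of underside.
- stain_bottle: Bystander: amber bottle with white cap, 56 mm across, 120 mm tall, on the bench at the left. Origin: centre of underside.
- swab_jar: Bystander: clear jar with steel lid, 72 mm across, 90 mm tall, on the bench at the right. Origin: centre of underside.
- feed_cup: Bystander: white plastic cup, 72 mm across, 50 mm tall, on the bench at the right. Origin: centre of underside.
- brush: Bystander: cleaning brush lying on the bench at the left. Origin: under its middle.

How it is judged:
By the outcome, as a careful person would: the job done as asked, in the order asked, and still so for the second after the job is handed in, with the robot touching nothing.
It also fails if it takes over 38 s, if anything falls off the work surface, if the arm or the gripper's body presses on something with over 40 N, if the wrist force passes 120 N, or if a joint passes its speed limit or range.

ROBOT

A 7-joint arm with a two-finger parallel gripper is mounted at the origin on the work surface. World frame = base frame: x ahead of the robot, y to its left, z up, the work surface at z = 0. Lengths are in m, angles in rad, forces in N, time in s.
With the tool pointing down it reaches from about 0.4 to 0.85 m from the base axis. Payload 4.4 kg.
Tool frame: the origin (TCP) lies between the finger pads; the fingertips stand 8 mm ahead of it and the grasp point (between the pads) lies 11 mm behind it; x points along the fingers, y is the direction in which the jaws open and shut, and the axes are right-handed (so a half turn about x gives the same grasp; the last joint's range is limited). The gripper opens to 94 mm and grips with 3 to 60 N. Pads are 16 mm wide; open, the fingers measure 119 mm over their backs; the gripper's body (75 mm by 177 mm) begins 78 mm behind the grasp point.
Start: joints at [-1.304, 0.628, 0.038, 1.517, -0.027, 0.996, -0.02], TCP at [0.212, 0.614, 0.213] pointing down, gripper open.
Joint ranges: [-3.06, 3.06], [-0.37, 2.12], [-1.25, 1.32], [0.18, 2.47], [-1.1, 4.24], [0.23, 1.98], [-2.94, 2.94]. Speed limits (rad/s): [2.57, 2.57, 3.14, 3.14, 3.14, 3.14, 3.14].

INTERFACE

Orientations are given as a rotation vector (axis times angle).
In Python, from bench import manip, hand, kin, viewer, nets, readout gives the robot as it stands. The module is installed in compiled form; this text tells all that it offers. Calls block until the motion is done:
- manip.reach(position, orientation): joint-space move of the TCP to a pose.
- manip.servo_line(position, rot=None, rate=0.15, stop_force=None): straight line of the TCP; rot=None keeps the orientation; rate is the mean speed in m/s. With stop_force (N) it stops when the force on the tool has changed by that much, and returns True; else False.
- manip.movej(angles): joint-space move.
- hand.set_gripper(opening, effort=None): finger opening in m; effort is the grip in N (None keeps the last); returns when the fingers have stopped.
- manip.wait(seconds).
- kin.ik(position, orientation): joint angles nearest the present ones, or None.
- viewer.camera(name): name is "scene" or "top"; returns a dict with "frame" (420x560x3 uint8, red, green, blue), "intrinsics" (3x3 intrinsics, pixels), "k1" (the pictures are not rectified: a ray, as slopes to the right and down, at radius r is drawn at 1 + k1 r^2 times it, then the intrinsics apply), "world_from_camera" (4x4, takes a point from camera to world coordinates). Camera axes: x right, y down, z forward; pixel columns grow to the right and rows downward; lengths in m; the calibration is good to about 2 mm. A picture is of the moment at which its call begins. There is no depth.
A pose or a line that the arm cannot do raises manip.IKError and nothing moves.
- manip.finish_job(): hands the job in, once; it reports no verdict.
Trained networks look in a picture, given as the dict that the camera call returned (one of the last four; its "shot" number tells which), for a name from the list of things; names that differ only in an ending like _2 or _b are one class to them, and where a whole thing is asked for, a point or a joint stands for the part that bears it (a point fixed in the world has none). Each returns a list of dicts, best first, with "score" (0 to 1); they miss things now and then, are a little off and sometimes report something else, mostly with a low value. They report only what shows in the picture. A call takes as long as a camera call.
- nets.recognise(thing, picture): "box" ([left, top, width, height] in pixels, round what is visible of it).
- nets.regions_of(thing, picture): "region" (420x560 bool, what is visible of it) and "box" ([left, top, width, height] in pixels, round what is visible of it).
Readings, each from a call of its own:
- readout.read_time(): time.
- readout.read_qpos(): joint angles.
- readout.read_joint_velocities(): joint speeds.
- readout.read_effort(): joint torques, N m.
- readout.read_eef_pos(): TCP position.
- readout.read_tcp_rot(): TCP orientation.
- readout.read_ft_force(): force on the tool from outside, world axes, zero at the start.
- readout.read_torque(): the same for the moment, N m.
- readout.read_grip_width(): finger opening in m.
Only numpy, scipy, OpenCV 4.12 (cv2) and the standard library are available. Lean on these libraries where they do the work, as an engineer would, in place of code of your own. Each camera call takes 0.05 s, during which the arm holds its last target.

## Working session

There is one attempt and no reset: what is moved stays moved. The work goes in short steps, each a Python script; the robot and the scene stay as the last script left them, time stands still between calls to the robot, and variables do not carry over. Pictures are saved under pics/ and viewed, and the job is handed in when it is done.

```bash
ls; mkdir -p pics; python3 - <<'E'
from bench import manip, hand, kin, viewer, nets, readout
import cv2, numpy as np, pickle
print(readout.read_time(), readout.read_eef_pos(), readout.read_tcp_rot(), readout.read_grip_width())
for n in ["scene","top"]:
    p=viewer.camera(n)
    cv2.imwrite(f"pics/{n}0.png",p["frame"][:,:,::-1])
    print(n,p["intrinsics"],p["k1"],p["world_from_camera"],p["shot"])
    for t in ["stage","carrier","clip","thumb_bar","clip_nose","oil_bottle","slide_box"]:
        try:
            r=nets.regions_of(t,p)
            print(t,[(x["score"],x["box"],int(x["region"].sum())) for x in r[:2]])
        except Exception as e: print(t,e)
    pickle.dump(p,open(f"{n}0.pkl","wb"))
print(readout.read_time())
E
```

```text
pics
0.0 [0.21211042 0.61374525 0.21258337] [ 0.25973076  1.55524804 -0.26260962] 0.09417089708618655
scene [[477.02420698   0.         280.70284963]
 [  0.         477.02420698 213.46815035]
 [  0.           0.           1.        ]] 0.013905595770566806 [[-6.70773489e-01  4.98918937e-01 -5.48764814e-01  1.17203000e+00]
 [ 7.41662238e-01  4.51004365e-01 -4.96520078e-01  5.63456674e-01]
 [-2.27943051e-04 -7.40050645e-01 -6.72551106e-01  8.40530633e-01]
 [ 0.00000000e+00  0.00000000e+00  0.00000000e+00  1.00000000e+00]] 1
stage [(0.87, [189.5, 215.4, 139.7, 111.6], 7585)]
carrier [(0.96, [264.9, 232.8, 30.8, 31.6], 581)]
clip [(0.58, [409.3, 284.1, 55.6, 48.2], 2038), (0.56, [260.5, 228.9, 61.8, 52.7], 611)]
thumb_bar [(0.57, [260.1, 228.3, 62.2, 53.7], 703), (0.46, [430.5, 238.8, 67.9, 66.2], 1219)]
clip_nose [(0.66, [259.5, 228.6, 61.5, 49.3], 637), (0.44, [264.0, 229.3, 31.3, 34.2], 579)]
oil_bottle [(0.68, [226.2, 246.3, 10.1, 22.3], 203)]
slide_box [(0.57, [242.5, 212.0, 30.8, 28.0], 556)]
top [[428.63474154   0.         278.36482854]
 [  0.         428.63474154 210.33618136]
 [  0.           0.           1.        ]] -0.01988605015337676 [[-0.01493167 -0.9935675   0.11225269  0.38316747]
 [-0.9998596   0.01569067  0.00588105 -0.02662547]
 [-0.00760454 -0.11214911 -0.99366229  1.19107755]
 [ 0.          0.          0.          1.        ]] 2
stage [(0.84, [214.6, 107.2, 91.4, 116.6], 6452)]
carrier [(0.79, [247.0, 166.0, 25.0, 30.2], 482)]
clip [(0.88, [228.7, 150.8, 23.0, 62.7], 482)]
thumb_bar [(0.59, [225.8, 151.1, 21.9, 63.7], 433)]
clip_nose [(0.93, [227.2, 151.9, 23.9, 64.9], 521)]
oil_bottle [(0.49, [273.5, 137.9, 8.0, 14.4], 84)]
slide_box []
0.8
```

View pics/scene0.png

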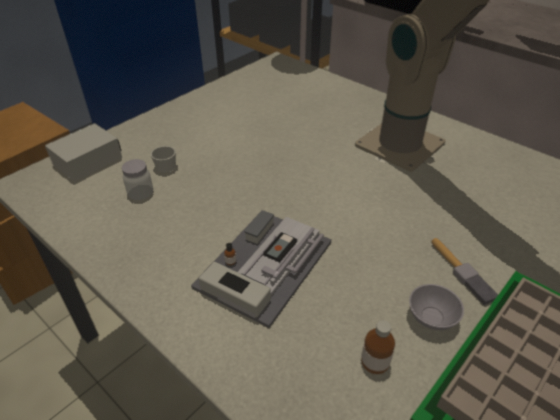

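View pics/top0.png

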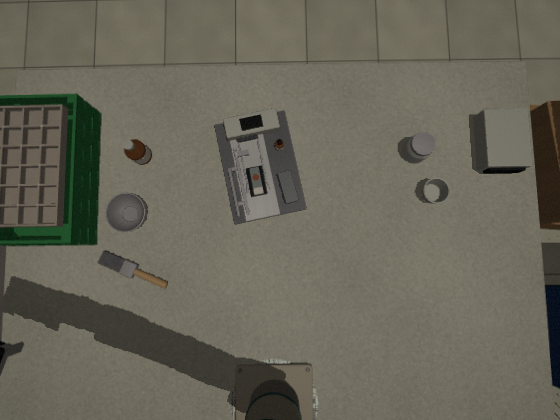

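```bash
python3 - <<'E'
import cv2
a=cv2.imread("pics/top0.png")[95:235,200:320]; cv2.imwrite("pics/top0c.png",cv2.resize(a,None,fx=4.2,fy=4.2,interpolation=cv2.INTER_CUBIC))
a=cv2.imread("pics/scene0.png")[205:335,180:340]; cv2.imwrite("pics/scene0c.png",cv2.resize(a,None,fx=4.5,fy=4.5,interpolation=cv2.INTER_CUBIC))
E
```

```text
(no output)
```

View pics/top0c.png

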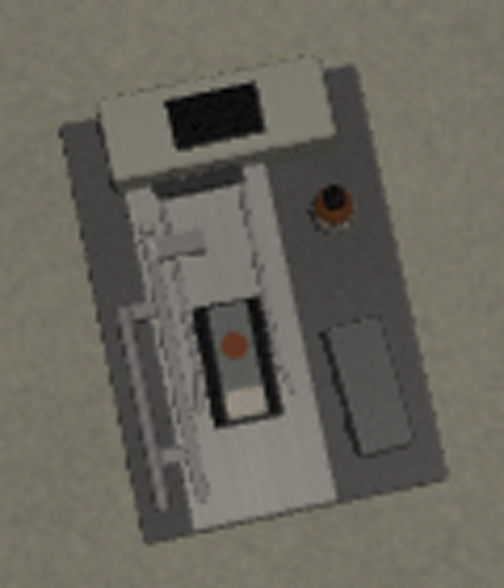

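View pics/scene0c.png

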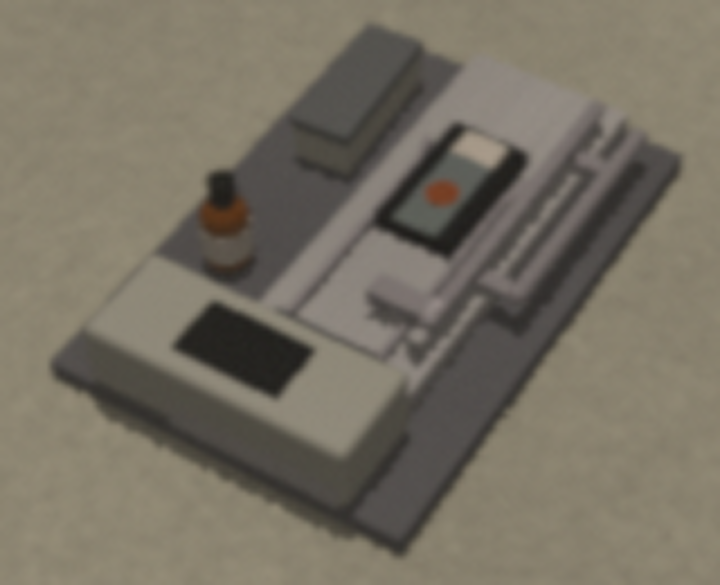

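The top view shows the stage yawed about 12°, with the deck corners near (215,125), (284,111), (306,209) and (235,224). The carrier is near (256,181), behind the nose at about (243,153), and the thumb bar runs from (230,169) to (239,215). I'll fit the stage pose in both views and overlay the model.

```bash
cat > h.py <<'E'
import numpy as np, cv2, pickle
from scipy.optimize import least_squares
def project(p,X):
    T=np.linalg.inv(p["world_from_camera"]); X=np.atleast_2d(X)
    c=X@T[:3,:3].T+T[:3,3]; s=c[:,:2]/c[:,2:]; r2=(s**2).sum(1,keepdims=True)
    s=s*(1+p["k1"]*r2); K=p["intrinsics"]
    return s@K[:2,:2].T+K[:2,2]
def pose(q,P):
    P=np.atleast_2d(np.array(P,float))/1000; c,s=np.cos(q[2]),np.sin(q[2])
    return np.c_[q[0]+c*P[:,0]-s*P[:,1], q[1]+s*P[:,0]+c*P[:,1], P[:,2]]
def unproject(p,uv,z):
    f=lambda w: (project(p,np.array([[w[0],w[1],z]]))[0]-uv)
    return least_squares(f,[0.55,0.05]).x
E
cat > fit.py <<'E'
from h import *
top=pickle.load(open("top0.pkl","rb")); sc=pickle.load(open("scene0.pkl","rb"))
t=lambda u,v:(u/4.2+200-.4,v/4.2+95-.4); s=lambda u,v:(u/4.5+180-.4,v/4.5+205-.4)
obs=[(top,t(62,128),(120,85,12)),(top,t(355,67),(120,-120,12)),(top,t(447,478),(-170,-120,12)),(top,t(147,543),(-170,85,12)),
 (top,t(192,528),(-170,50,25)),(top,t(337,500),(-170,-45,25)),
 (sc,s(55,363),(120,-120,12)),(sc,s(403,548),(120,85,12)),(sc,s(681,157),(-170,85,12)),(sc,s(483,52),(-170,-45,25))]
f=lambda q:np.concatenate([project(p,pose(q,P))[0]-uv for p,uv,P in obs])
r=least_squares(f,[0.6,0.05,0.2],x_scale=[.01,.01,.01],loss="soft_l1"); q=r.x
print(q,np.degrees(q[2])); print(np.round(f(q).reshape(-1,2),2).tolist())
for cam in (top,sc):
    o=[i for i in obs if i[0] is cam]
    g=lambda q:np.concatenate([project(p,pose(q,P))[0]-uv for p,uv,P in o]); print(least_squares(g,q,x_scale=[.01,.01,.01]).x)
# carrier: unproject black corners (z=35)
car_t=[t(194,310),t(258,297),t(283,411),t(219,426)]
car_s=[s(376,220),s(450,253),s(527,158),s(462,124)]
mu=np.array([[40,23],[40,-23],[-40,-23],[-40,23]]);ms=np.array([[40,-23],[40,23],[-40,23],[-40,-23]])
def inst(w): 
    c,s_=np.cos(q[2]),np.sin(q[2]); d=(np.array(w)-q[:2])*1000; return np.array([c*d[0]+s_*d[1],-s_*d[0]+c*d[1]])
for cam,C in((top,car_t),(sc,car_s)): print([np.round(inst(unproject(cam,uv,.035)),1).tolist() for uv in C], np.mean([inst(unproject(cam,uv,.035)) for uv in C],0))
np.save("q.npy",q)
E
python3 fit.py
cat > ov.py <<'E'
from h import *
import sys
q=np.load("q.npy")
segs=[[(120,85,12),(120,-120,12),(-170,-120,12),(-170,85,12),(120,85,12)],[(-170,50,25),(-170,-45,25),(50,-45,25)],[(50,25,30),(-75,25,30),(-95,30,30)],[(50,-25,30),(-75,-25,30),(-95,-30,30)],
[(-155,66,37),(-15,66,37)],[(8,5,41),(22,5,41),(22,15,41),(8,15,41),(8,5,41)],[(-49,36,39),(-41,36,39),(-41,44,39),(-49,44,39),(-49,36,39)],[(50,25,37),(50,-25,37)]]
def overlay(p,box,k,out,extra=[]):
    x0,y0,x1,y1=box; im=cv2.resize(p["frame"][y0:y1,x0:x1,::-1],None,fx=k,fy=k,interpolation=cv2.INTER_CUBIC); im=cv2.convertScaleAbs(im,alpha=1.4)
    for S,col in [(s,(0,0,255)) for s in segs]+[(s,(0,255,0)) for s in extra]:
        uv=(project(p,pose(q,S))-[x0,y0]+.5)*k
        cv2.polylines(im,[np.round(uv*8).astype(np.int32)],False,col,1,cv2.LINE_AA,3)
    cv2.imwrite(out,im)
if __name__=="__main__":
    overlay(pickle.load(open("top0.pkl","rb")),(200,95,320,235),4.2,"pics/ot.png"); overlay(pickle.load(open("scene0.pkl","rb")),(180,205,340,335),4.8,"pics/os.png")
E
python3 ov.py
```

```text
[0.66347191 0.05503985 0.19773489] 11.329374932803573
[[-1.25, -0.54], [-0.46, -0.96], [-0.1, 0.06], [-1.17, 0.21], [0.12, 0.7], [-0.42, 0.04], [-1.5, -0.43], [-0.23, -1.52], [0.69, -0.96], [-1.23, 0.0]]
[0.66334792 0.05330584 0.19459044]
[0.66414956 0.05743879 0.19571026]
[[-29.2, 19.0], [-29.7, -23.7], [-106.9, -24.0], [-107.7, 18.7]] [-68.3906557   -2.47876892]
[[-24.6, -20.0], [-24.6, 24.1], [-102.8, 24.5], [-107.2, -17.9]] [-64.82176963   2.65693995]
```

View pics/ot.png

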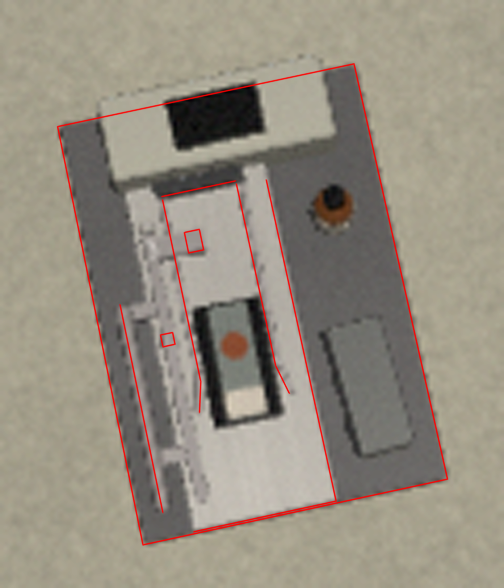

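View pics/os.png

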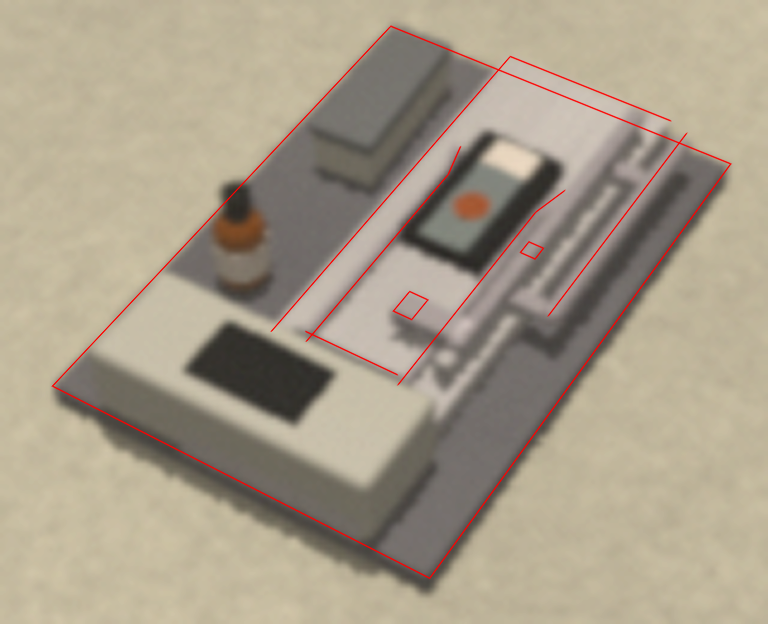

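```bash
python3 - <<'E'
from ov import *
p=pickle.load(open("scene0.pkl","rb"))
a=p["frame"][225:295,250:335,::-1]; cv2.imwrite("pics/sz.png",cv2.convertScaleAbs(cv2.resize(a,None,fx=8.5,fy=8.5,interpolation=cv2.INTER_CUBIC),alpha=1.5))
overlay(p,(250,225,335,295),8.5,"pics/sz2.png",[[(-155,61,32),(-15,61,32)],[(-155,71,32),(-15,71,32)]])
p=pickle.load(open("top0.pkl","rb"))
a=p["frame"][135:225,215:275,::-1]; cv2.imwrite("pics/tz.png",cv2.convertScaleAbs(cv2.resize(a,None,fx=6.5,fy=6.5,interpolation=cv2.INTER_CUBIC),alpha=1.5))
E
```

```text
(no output)
```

View pics/sz.png

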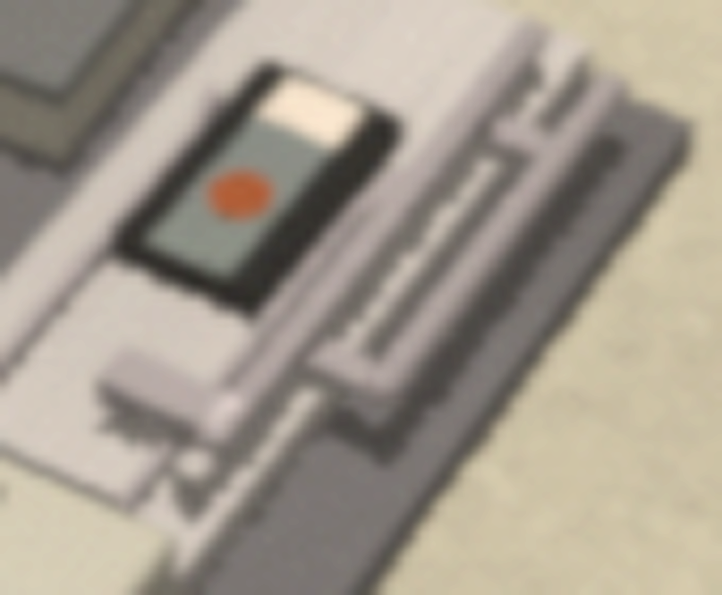

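View pics/sz2.png

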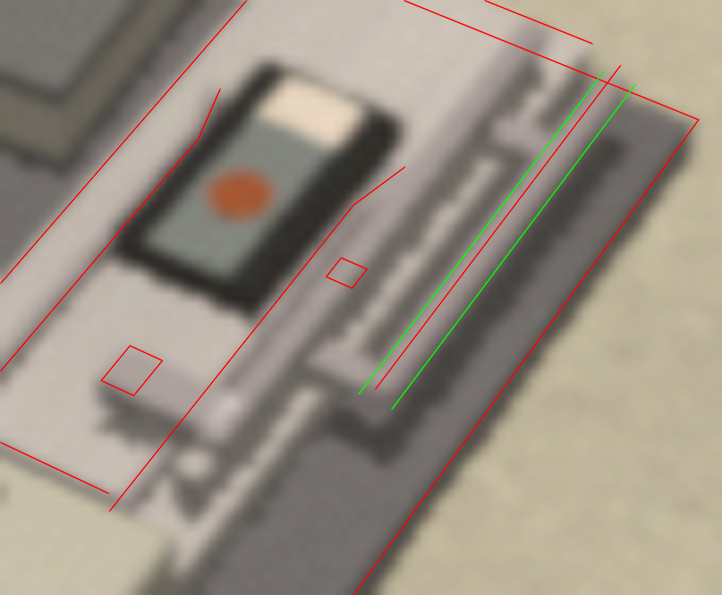

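View pics/tz.png

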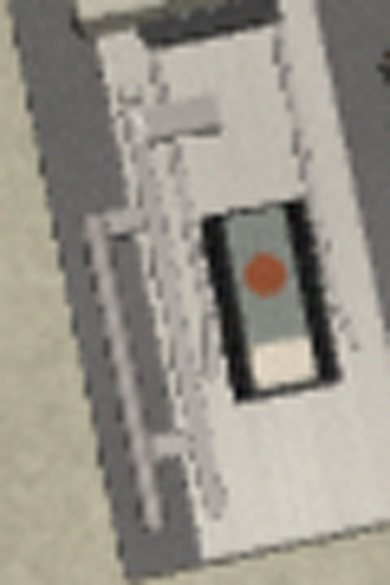

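The overlay matches the bar, lane and nose to about 1–2 mm, though the two cameras differ by about 4 mm in y, so I'm using the mean. The carrier is at about x = -67 in the stage frame, with its rear edge near -106. Next I'll check IK and move to hover.

```bash
cat > mv.py <<'E'
from h import *
from scipy.spatial.transform import Rotation as R
from bench import manip, hand, kin, viewer, nets, readout
q=np.load("q.npy")
def rot(sgn):
    y=sgn*np.array([-np.sin(q[2]),np.cos(q[2]),0]); x=np.array([0,0,-1.])
    return R.from_matrix(np.c_[x,y,np.cross(x,y)]).as_rotvec()
def W(x,y,tipz): 
    w=pose(q,(x,y,tipz+8))[0]; return w
def S(w):
    c,s=np.cos(q[2]),np.sin(q[2]); d=(np.array(w)-[q[0],q[1],0])*1000; return np.round([c*d[0]+s*d[1],-s*d[0]+c*d[1],d[2]-8],2)
YT=32.0
E
python3 - <<'E'
from mv import *
print(R.from_rotvec(readout.read_tcp_rot()).as_matrix().round(2))
for s in (1,-1):
    for x,z in ((-127,190),(-127,29),(-34,29)):
        j=kin.ik(W(x,YT,z),rot(s)); print(s,x,z,W(x,YT,z), None if j is None else np.round(j,2))
E
```

```text
[[-0.    0.33  0.95]
 [ 0.    0.95 -0.33]
 [-1.    0.   -0.  ]]
1 -127 190 [0.53266026 0.06146729 0.198     ] [-0.16  0.48 -0.01  1.85  0.01  0.8   1.59]
1 -127 29 [0.53266026 0.06146729 0.037     ] [-0.1   0.74 -0.11  1.97  0.17  0.44  1.44]
1 -34 29 [0.62384807 0.07973704 0.037     ] [-0.1   0.82 -0.11  1.71  0.14  0.62  1.47]
-1 -127 190 [0.53266026 0.06146729 0.198     ] [-0.64  0.59  0.74  1.87 -0.5   0.88 -1.03]
-1 -127 29 [0.53266026 0.06146729 0.037     ] [-0.5   0.81  0.53  1.98 -0.76  0.56 -0.81]
-1 -34 29 [0.62384807 0.07973704 0.037     ] [-0.5   0.9   0.57  1.72 -0.69  0.73 -0.94]
```

```bash
python3 - <<'E'
from mv import *
manip.reach(W(-127,YT,190),rot(1))
hand.set_gripper(0.054)
manip.servo_line(W(-127,YT,60),rate=0.15)
print(readout.read_time(),S(readout.read_eef_pos()),readout.read_grip_width(),readout.read_ft_force(),np.round(readout.read_qpos(),2))
for n in("scene","top"):
    p=viewer.camera(n); pickle.dump(p,open(n+"1.pkl","wb"))
from ov import overlay
# expected tip outlines at z=60
B=lambda yc:[(-135,yc-6,60),(-119,yc-6,60),(-119,yc+6,60),(-135,yc+6,60),(-135,yc-6,60)]
overlay(pickle.load(open("scene1.pkl","rb")),(230,190,350,290),6.2,"pics/s1.png",[B(YT+33),B(YT-33)])
overlay(pickle.load(open("top1.pkl","rb")),(200,95,320,235),4.2,"pics/t1.png",[B(YT+33),B(YT-33)])
E
```

```text
4.875 [-126.37   31.94   60.64] 0.05399788654177677 [0.47858406 0.17862278 0.56674817] [-0.16  0.68 -0.01  1.96  0.01  0.5   1.59]
```

View pics/s1.png

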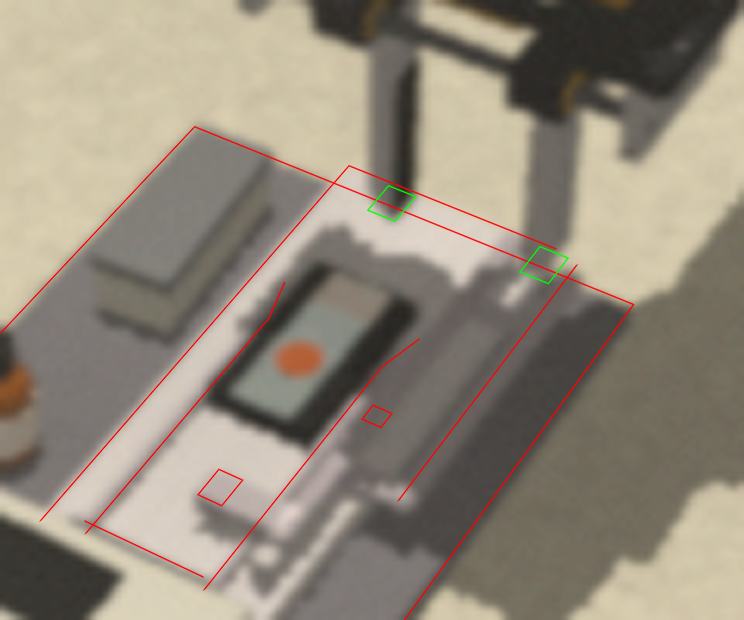

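View pics/t1.png

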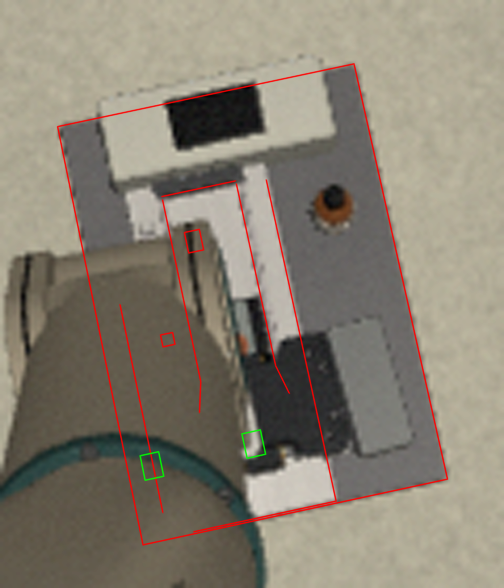

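The scene view shows both fingertips where predicted, at about (392,200) and (545,262) in the crop. One is over the bar and the other is about 12 mm behind the carrier. Now I'll press.

```bash
python3 - <<'E'
from mv import *
f0=np.array(readout.read_ft_force())
r=manip.servo_line(W(-127,YT,29.2),rate=0.06,stop_force=14)
manip.wait(0.2)
print(r,readout.read_time(),S(readout.read_eef_pos()),np.round(np.array(readout.read_ft_force())-f0,2),np.round(readout.read_torque(),2))
for n in("scene","top"):
    p=viewer.camera(n); pickle.dump(p,open(n+"2.pkl","wb"))
p=pickle.load(open("scene2.pkl","rb"))
cv2.imwrite("pics/s2.png",cv2.convertScaleAbs(cv2.resize(p["frame"][195:295,230:350,::-1],None,fx=6.2,fy=6.2,interpolation=cv2.INTER_CUBIC),alpha=1.5))
E
```

```text
False 5.8417 [-126.9    31.68   29.38] [ 0.59 -1.92  6.31] [-0.25 -0.03  0.03]
```

View pics/s2.png

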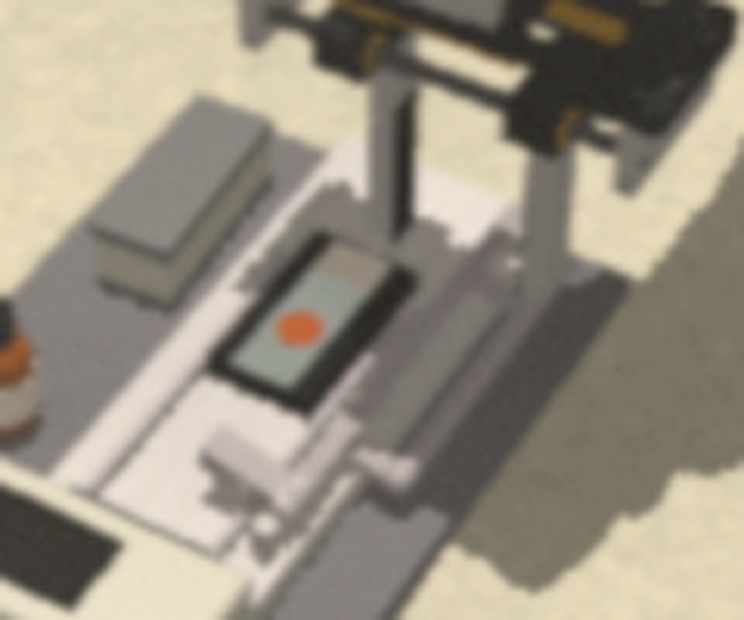

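The nose has visibly lifted: the arm end is now at about (205,445) in the crop. The bar holds at tip height 29.4 mm (about 0.30 rad) with 6 N. Now the push.

```bash
python3 - <<'E'
from mv import *
f0=np.array(readout.read_ft_force())
for x in (-100,-75,-50,-33):
    r=manip.servo_line(W(x,YT,29.2),rate=0.05,stop_force=9)
    print(x,r,readout.read_time(),S(readout.read_eef_pos()),np.round(np.array(readout.read_ft_force())-f0,2),np.round(readout.read_torque(),2))
    if r: break
p=viewer.camera("scene"); pickle.dump(p,open("scene3.pkl","wb"))
cv2.imwrite("pics/s3.png",cv2.convertScaleAbs(cv2.resize(p["frame"][205:305,220:340,::-1],None,fx=6.2,fy=6.2,interpolation=cv2.INTER_CUBIC),alpha=1.5))
E
```

```text
-100 False 6.6333 [-102.77   30.53   28.7 ] [-2.41 -2.37  0.42] [-0.91  0.78  0.07]
-75 False 7.2833 [-77.96  29.71  28.55] [-3.46 -2.84  0.22] [-1.25  0.74  0.1 ]
-50 False 7.9333 [-53.01  29.38  28.49] [-2.74 -4.5  -0.4 ] [-1.24  0.74  0.1 ]
-33 False 8.425 [-38.08  29.22  28.26] [-6.24 -5.16  2.87] [-1.44  1.49 -0.17]
```

View pics/s3.png

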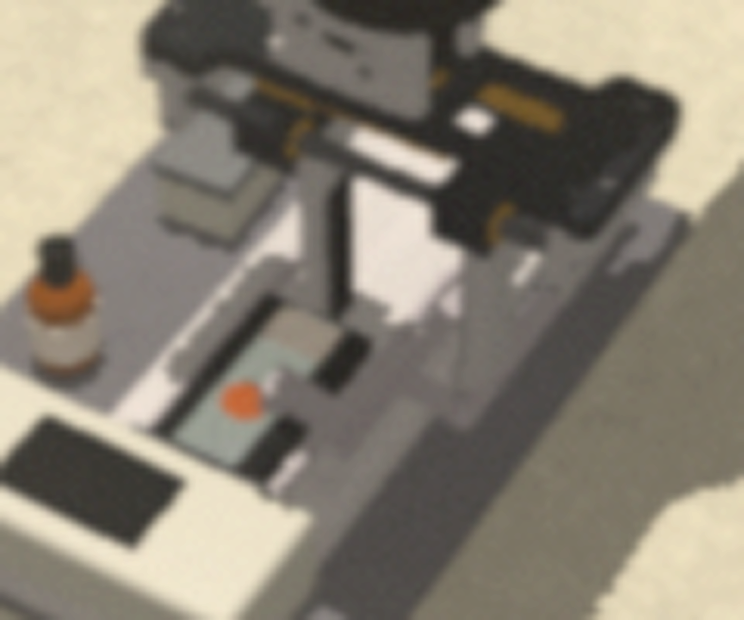

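The carrier has passed under the nose. The finger reads x = -38.1 against an expected -38 at home, with force rising. I'll check that it is truly against the stop.

```bash
python3 - <<'E'
from mv import *
def st(t): print(t,readout.read_time(),S(readout.read_eef_pos()),np.round(readout.read_ft_force(),2),np.round(readout.read_torque(),2),flush=True)
st("a"); manip.wait(0.3); st("b")
for x in (-30,-26):
    r=manip.servo_line(W(x,YT+1.5,29.2),rate=0.03,stop_force=12); manip.wait(0.3); st((x,r))
p=viewer.camera("scene"); pickle.dump(p,open("scene4.pkl","wb"))
p=viewer.camera("top"); pickle.dump(p,open("top4.pkl","wb"))
E
```

```text
a 8.475 [-38.05  29.2   28.3 ] [-6.5  -5.63  6.91] [-1.34  1.47 -0.27]
b 8.775 [-38.05  29.24  28.28] [-5.71 -5.52  7.69] [-1.42  1.51 -0.24]
(-30, False) 9.3333 [-37.95  29.28  28.19] [-10.45  -8.74  12.89] [-2.17  2.52 -0.22]
(-26, False) 9.9167 [-37.73  29.21  27.82] [-17.28  -9.62  16.57] [-2.49  3.99 -0.36]
```

It's on a solid stop: only 0.3 mm of movement while the force rose to 17 N. I'll back off the carrier a few mm with the bar still held down, then lift straight up.

```bash
python3 - <<'E'
from mv import *
def st(t): print(t,readout.read_time(),S(readout.read_eef_pos()),np.round(readout.read_ft_force(),2),flush=True)
manip.servo_line(W(-38,29.5,29.2),rate=0.03); st("rel")
manip.servo_line(W(-45,30.5,29.2),rate=0.03); manip.wait(0.2); st("back")
manip.servo_line(W(-45,31,60),rate=0.06); st("up")
manip.servo_line(W(-45,31,170),rate=0.15); st("up2")
manip.reach(W(-200,31,200)+[0,0.0,0],rot(1)); st("away")
for n in("scene","top"):
    p=viewer.camera(n); pickle.dump(p,open(n+"5.pkl","wb"))
    x,y,X,Y=(200,95,320,235) if n=="top" else (180,205,340,325)
    cv2.imwrite(f"pics/{n}5.png",cv2.convertScaleAbs(cv2.resize(p["frame"][y:Y,x:X,::-1],None,fx=4.2,fy=4.2,interpolation=cv2.INTER_CUBIC),alpha=1.4))
E
```

```text
rel 10.5917 [-38.36  29.14  29.05] [-1.63 -3.29  3.17]
back 11.175 [-42.54  29.63  29.94] [ 3.68 -3.44  3.09]
up 11.8417 [-45.17  31.19  60.06] [ 0.3  -0.48 -0.17]
up2 12.725 [-45.77  31.03 169.11] [ 0.33 -0.38 -0.32]
away 13.4 [-199.25   31.03  199.9 ] [ 0.61 -0.06  0.59]
```

View pics/scene5.png

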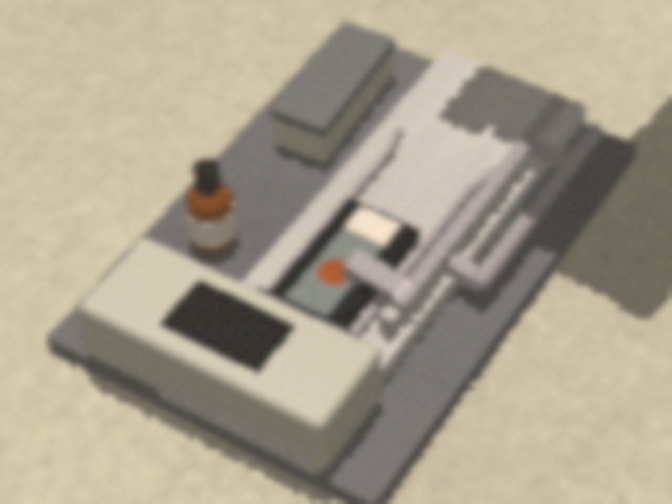

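View pics/top5.png

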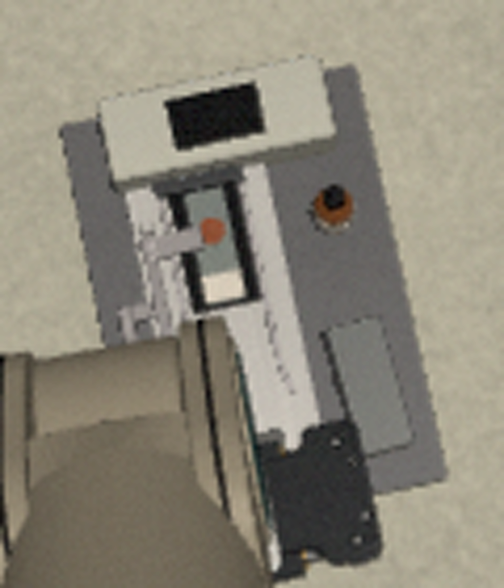

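```bash
python3 - <<'E'
from h import *
from ov import overlay
q=np.load("q.npy")
def box(x): return [(x-40,-23,35),(x+40,-23,35),(x+40,23,35),(x-40,23,35),(x-40,-23,35)]
top=pickle.load(open("top5.pkl","rb"));sc=pickle.load(open("scene5.pkl","rb"))
overlay(top,(225,125,285,180),10,"pics/t6.png",[box(10)])
overlay(sc,(230,240,300,300),9,"pics/s6.png",[box(10)])
E
```

```text
(no output)
```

View pics/t6.png

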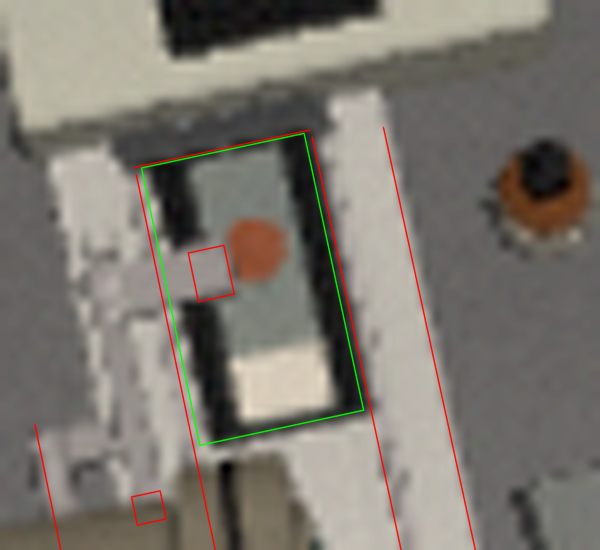

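View pics/s6.png

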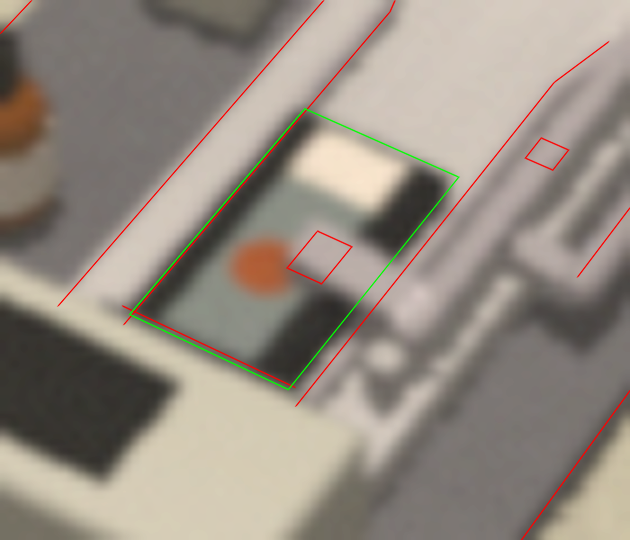

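In both views the carrier's rear edge sits on the predicted home outline, the front meets the dark stop bar, and the nose rests on the glass. The bottle and slide box haven't moved. Handing in.

```bash
python3 - <<'E'
from bench import manip, readout
import numpy as np
print(readout.read_time(), np.round(readout.read_ft_force(),2), np.abs(readout.read_joint_velocities()).max())
manip.finish_job()
E
```

```text
13.5 [ 0.18 -0.3  -0.94] 0.005760911645185308
the job is handed in; nothing more can be done
```

The carrier is loaded and the job was handed in at 13.5 s on the robot's clock. One fingertip held the thumb bar down at about 0.30 rad or more while the other pushed the carrier under the nose to the stop. I then backed off about 4 mm with the bar still down, lifted straight up and moved clear.

**Passed checks:**
- **Against the stop:** pushing harder, up to about 17 N, moved the finger only 0.3 mm. It stood at x = -38 mm, where it should be with the carrier home.
- **Final pictures:** both cameras show the carrier on the predicted home outline to within about 1–2 mm, with the nose resting on it.
- **Surroundings:** the oil bottle and slide box stand where they were. The other bystanders were not compared before and after, but the arm passed only above them.
- **Robot clear:** tool force was about 1 N or less at hand-in.

**Disagreements:**
- **Camera calibration:** the two cameras differed by about 4 mm across the slideway, so I used a joint fit of both.
- **Sideways drift:** the arm yielded about 2–3 mm sideways during the push, but the fingertip stayed on the bar.
- **Bar angle:** I worked out the clip angle from fingertip height, and did not measure it directly.

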